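Fasten the last clip of a picture's travel tray

ROBOT

A 7-joint arm with a two-finger parallel gripper is mounted at the origin on the work surface. World frame = base frame: x ahead of the robot, y to its left, z up, the work surface at z = 0. Lengths are in m, angles in rad, forces in N, time in s.
With the tool pointing down it reaches from about 0.425 to 0.875 m from the base axis. Payload 4.7 kg.
Tool frame: the origin (TCP) lies at the very end of the fingers, on their centre line; the grasp point (between the pads) lies ctrl.pinch_z behind it (ctrl.pinch_z is the distance from the TCP to the grasp point, in m); x points along the fingers, y is the direction in which the jaws open and shut, and the axes are right-handed (so a half turn about x gives the same grasp; the last joint's range is limited). The gripper opens to 87 mm and grips with 3 to 60 N. Pads are 19 mm wide; open, the fingers measure 117 mm over their backs; the gripper's body (75 mm by 190 mm) begins 51 mm behind the grasp point.
Start: joints at [1.215, 0.321, -0.07, 1.45, 0.023, 1.371, -0.057], TCP at [0.235, -0.606, 0.223] pointing down, gripper open.
Joint ranges: [-2.86, 2.86], [-0.3, 2.09], [-1.38, 1.24], [0.06, 2.45], [-1.56, 4.7], [0.09, 2.05], [-2.69, 2.69]. Speed limits (rad/s): [2.57, 2.57, 3.14, 3.14, 3.14, 3.14, 3.14].

INTERFACE

Orientations are given as a rotation vector (axis times angle).
In Python, from bench import get_state, get_image, camera_info, order, ctrl gives the robot as it stands.
- The arm moves only by the tool jog_arm, never from a script. Its arguments are lists of equal length, an entry for each row: "claw": the finger opening in mm, from 0 to 87; "xyz": the shift along the tool's x, y, z in mm, a list of three; "roll": the turn about the tool's x in degrees. In form: {"claw": [claw, ...], "xyz": [[tx, ty, tz], ...], "roll": [roll, ...]}. A call has 1 to 5 rows; each row is the pose to reach, as a shift and turn from the pose measured when the call began, along the tool's axes at that moment; what a row does not reach only later rows make up. A row lasts 1/10 s, in which the tool goes at most 50 mm and 8.59 degrees, less where a joint would pass 70% of its speed; a pose out of reach is approached as far as the arm can. A call with a gripper value outside its range is refused whole. The fingers move at their own pace and stop on an object; "force" is the grip in N (left out, the last holds). Time passes only in rows, so rows that repeat a pose let the fingers close. It gives the time, the measured TCP pose, the force and the opening at its end, in the units of the state.
- get_state(): the state, without advancing time (a new reading comes with each control period).
- get_image(name): name is "scene" or "side" or "wrist"; returns (picture, depth): 480x640x3 uint8, red, green, blue; 480x640 float32, m along the optical axis (not along the pixel's ray), 0 where there is no reading.
- camera_info(name): a dict with "intrinsics" (3x3 intrinsics, pixels), "dist" ([k1, k2, p1, p2, k3] as OpenCV has them; the pictures are not rectified), "rvec" (rotation vector, rad) and "tvec" (3), from world to camera coordinates, as OpenCV has them; the wrist camera has in their place "tool_from_camera" (4x4, takes a point from camera to tool coordinates, whose origin is the TCP and whose axes are the tool frame's). Camera axes: x right, y down, z forward; pixel columns grow to the right and rows downward; lengths in m; the calibration is good to about 2 mm. A picture is of the moment at which its call begins: read the wrist's pose just before it. camera_info takes no time and is no camera call.
- order.close_job(): hands the job in, once; it reports no verdict.
The state is a dict: "time": time; "joint_positions": joint angles; "qd": joint speeds; "joint_torque": joint torques, N m; "position": TCP position; "tool_rot": TCP orientation; "ft_force": force on the tool from outside, world axes, zero at the start; "torque": the same for the moment, N m; "grip_width": opening from 0.0 (shut) to 1.0 (fully open).
Only numpy, scipy, OpenCV 4.12 (cv2) and the standard library are available. Lean on these libraries where they do the work, as an engineer would, in place of code of your own. Each camera call takes 0.05 s, during which the arm holds its last target. There are 200 camera calls.

TASK

One clip on the near rail of the travel tray is still undone: with a fingertip, push its steel plate round until it points squarely across onto the back of the picture frame, then spin its loose wing nut down with fingertip strokes against the wings, clockwise seen from above, until it is fully seated on the plate and will turn no further. Only push: do not pinch the nut or the plate, and lift nothing. Do not lean on or shift the picture, and leave the clip that is already fastened and the things lying round the tray where they are.

Things in the scene. Friction and masses are not known exactly. Their poses are not given: they have to be found in the camera images.
- tray: fixed plywood travel tray, 350 (x) x 430 (y) mm; origin under its centre on the table, its x axis points from the near (robot's) rail to the far rail, z up. Along each long side runs an aluminium slotted rail, 30 mm wide, top 42 mm above the table, centre line at x = -145 (near) and +145 mm (far). Two clips stand on each rail; the two on the far rail are fixed parts of the tray. End boards 42 mm high
- picture_back (a point): centre of the back of a framed picture (dark wood frame 234 x 310 mm, 28 mm thick, 50 mm wide members, 1.3 kg) that lies loose, face down in the padding of the tray; its back is 50 mm above the table, with the canvas side and stretcher sunk 6 mm or more in the middle; same axes as the tray
- open_stud (a point): the undone clip, on the near rail: point on the vertical axis of its M12 stud (12 mm thick, top 80 mm above the table), at the height of the top face of its plate, 59 mm above the table. x axis square across the rail onto the picture, y axis along the rail, z up. The plate pivots on this axis and the nut turns on it. The edge of the frame is 28 mm from the axis
- plate_open (a joint): angle of the undone clip's plate about the stud (rad): 0 = square across onto the frame's back, positive = swung counter-clockwise seen from above; free from -0.8 to 2.4, with light friction (0.05 N m), stays where it is left. Plate: steel, 5 mm thick (54 to 59 mm above the table), 32 mm wide, reaches 82 mm from the axis; a felt pad below its end just meets the frame's back
- open_tab (a point): centre of the outer face of the finger tab of that plate: the plate's left long edge (seen along the plate from the stud) is bent up as a tab 36 mm long (44 to 80 mm from the stud's axis), 4 mm thick, standing 16 mm above the plate (top 75 mm above the table); the outer face lies 16 mm left of the plate's centre line. Axes: x along the plate away from the stud, y out of the tab's outer face. Pushing this face towards -y closes the plate
- nut_open (a joint): how far the wing nut of the undone clip is unscrewed (rad): 0 = fully seated on the plate, a hard stop; one turn is 6.28 and raises the nut 1.75 mm; clockwise seen from above lowers the value. It turns easily (friction 0.02 N m), hardly coasts, and stays where it is left
- open_wings (a point): point on the axis of that wing nut, 23 mm above its seat face, at the middle of its wings; x axis along the two wings, z up. Wing nut: 64 mm over the wings, wings 6 mm thick, standing from 12 to 33 mm above the seat face, each from 10 to 32 mm from the axis; hub 22 mm thick and 14 mm high. Seated, the seat face is 61 mm and the wing tops 94 mm above the table, higher by 1.75 mm for each turn it is unscrewed
- plate_tight (a joint): plate angle of the already fastened clip on the near rail, the same make; 0 = square across the frame. To be left alone
- nut_tight (a joint): wing nut of the already fastened clip; 0 = seated. To be left alone
- tight_stud (a point): the already fastened clip on the near rail: point on its stud's axis, 59 mm above the table; same axes and sizes as the undone clip
- brush_mid (a point): bystander: middle of a dusting brush with a wooden handle, 170 mm long, 20 mm high, lying on the table; x along it
- wrench_mid (a point): bystander: middle of a steel spanner, 160 mm long, 8 mm high, lying on the table; x along it
- spare_nut_mid (a point): bystander: middle of a spare wing nut, 64 mm wide and 33 mm high, standing on the table beside the tray
- jar_mid (a point): bystander: centre of a closed jar, 54 mm thick and 62 mm high, standing on the table beside the tray

How it is judged:
On the way, in this order (a step that is already met when the one before it is completed fails the run):
1. the open clip's plate lies square over the frame (within 0.3 rad) while its nut is still loose (value of joint plate_open between -0.3 and 0.3 rad and value of joint nut_open above 1.5 rad), for 0.2 s.
2. its wing nut is run down onto the plate (within 0.3 rad of its stop) (value of joint nut_open below 0.3 rad), for 0.2 s.
At the end, for the whole second after the job is handed in: the undone clip's plate points across the frame within 0.3 rad of square, its wing nut is at rest within 0.3 rad of its seat, the other clip is still fastened (nut within 0.3 rad, plate within 0.15 rad), and the picture lies within 8 mm of where it was (value of joint plate_open between -0.3 and 0.3 rad and value of joint each of nut_open, nut_tight below 0.3 rad and velocity of joint nut_open between -0.1 and 0.1 rad/s and value of joint plate_tight between -0.15 and 0.15 rad and distance of picture_back from where it was at the start of the episode below 0.008 m); the robot touches nothing.
It fails at once if the wing nut or the plate is pinched: fingers squeeze the wings, the hub or the plate's tab from both sides at once (((contact force between the fingers and nut_open_c2 above 0.5 N or contact force between the fingers and nut_open_c5 above 0.5 N) and (contact force between the fingers and nut_open_c3 above 0.5 N or contact force between the fingers and nut_open_c6 above 0.5 N)) or (contact force between the fingers and nut_open_c0 above 0.2 N and contact force between the fingers and nut_open_c1 above 0.2 N) or (contact force between the fingers and nut_open_c4 above 2 N and contact force between the fingers and nut_open_c7 above 2 N) or (contact force between the fingers and plate_open_c1 above 0.5 N and contact force between the fingers and plate_open_c2 above 0.5 N)).
It fails at once if the fastened clip is disturbed (nut turned over 0.3 rad or plate over 0.15 rad) (value of joint nut_tight above 0.3 rad or value of joint plate_tight above 0.15 rad or value of joint plate_tight below -0.15 rad).
It fails at once if the picture is shifted or lifted by over 8 mm (distance of picture_back from where it was at the start of the episode above 0.008 m).
It fails at once if the robot leans on the picture with over 8 N (contact force between any of the fingers, the arm and picture above 8 N).
It fails at once if a thing lying round the tray is moved or lifted by over 20 mm (distance of any of brush_mid, wrench_mid, spare_nut_mid, jar_mid from where it was at the start of the episode above 0.02 m).
It also fails if it takes over 64 s, if anything falls off the work surface, if the arm or the gripper's body presses on something with over 40 N, if the wrist force passes 120 N, or if a joint passes its speed limit or range.

## Working session

There is one attempt and no reset: what is moved stays moved. The work goes in short steps, Python scripts to look and compute and a tool call to move; the robot and the scene stay as the last step left them, time stands still between calls to the robot, and variables do not carry over. Pictures are saved under pics/ and viewed, about 8 in all and at most 12, crops included, and the job is handed in when it is done.

Besides the shell and the picture viewer there is one more tool, called after "Emit:" by a JSON object that holds its "method" and its "body". jog_arm: Moves the arm, as the interface text tells. Its arguments: {"type":"object","properties":{"claw":{"type":"array"},"xyz":{"type":"array"},"roll":{"type":"array"},"force":{"type":"number"}},"required":["claw","xyz","roll"]}

```bash
mkdir -p pics; cat > h.py <<'E'
import numpy as np, cv2
from bench import get_state,get_image,camera_info,order,ctrl
def ray(n,uv,st=None):
    c=camera_info(n);p=cv2.undistortPoints(np.array(uv,float).reshape(-1,1,2),np.array(c['intrinsics']),np.array(c['dist'])).reshape(-1,2)
    d=np.c_[p,np.ones(len(p))]
    if n=='wrist':
        T=np.array(c['tool_from_camera']);R=cv2.Rodrigues(np.array(st['tool_rot']))[0]
        return np.array(st['position'])+R@T[:3,3], d@(R@T[:3,:3]).T
    R=cv2.Rodrigues(np.array(c['rvec']))[0]
    return -R.T@np.array(c['tvec']).ravel(), d@R
def onz(n,uv,z,st=None):
    o,d=ray(n,uv,st);return o+d*((z-o[2])/d[:,2])[:,None]
def px(n,P,st=None):
    c=camera_info(n);P=np.array(P,float).reshape(-1,3)
    if n=='wrist':
        T=np.array(c['tool_from_camera']);R=cv2.Rodrigues(np.array(st['tool_rot']))[0]
        Rc=(R@T[:3,:3]).T;t=-Rc@(np.array(st['position'])+R@T[:3,3]);rv=cv2.Rodrigues(Rc)[0]
    else: rv,t=np.array(c['rvec']),np.array(c['tvec'])
    return cv2.projectPoints(P,rv,t,np.array(c['intrinsics']),np.array(c['dist']))[0].reshape(-1,2)
def snap(n,f=None):
    st=get_state();im,d=get_image(n)
    if f: cv2.imwrite('pics/'+f,im[:,:,::-1])
    return st,im,d
E
python3 - <<'E'
from h import *
s=get_state();print(s,ctrl.pinch_z)
for n in('scene','side'):
    snap(n,n+'0.png');print(n,ray(n,[[320,240]]))
E
```

```text
{'time': 0.0, 'joint_positions': array([ 1.2151125 ,  0.32182712, -0.07010022,  1.45165418,  0.02261693,
        1.37077752, -0.056914  ]), 'qd': array([ 9.39012744e-04, -1.05390780e-03,  9.55792645e-04, -1.81364539e-04,
       -8.63641872e-05, -1.31589621e-03, -5.10833057e-04]), 'joint_torque': array([-1.78070845e-04, -4.91276908e+01, -4.03370289e-01, -3.12523413e+01,
       -6.38523046e-02,  4.38375771e-02,  1.84514747e-04]), 'position': array([ 0.23468185, -0.60557864,  0.2214694 ]), 'tool_rot': array([ 2.01975136,  0.37974665, -2.02067818]), 'ft_force': array([-0.44805955, -0.2100271 ,  0.69702165]), 'torque': array([-0.01361977, -0.02797509, -0.01016946]), 'grip_width': 1.0037777050975971} 0.0187
scene (array([ 0.90738077, -0.42726748,  1.0159088 ]), array([[-0.30770279,  0.41997057, -0.85385712]]))
side (array([0.06800783, 0.89744867, 0.64722283]), array([[ 0.42510979, -0.75494465, -0.49943422]]))
```

View pics/scene0.png

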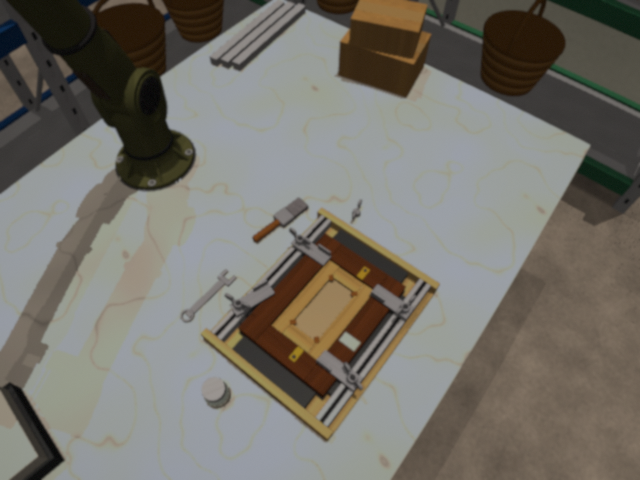

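View pics/side0.png

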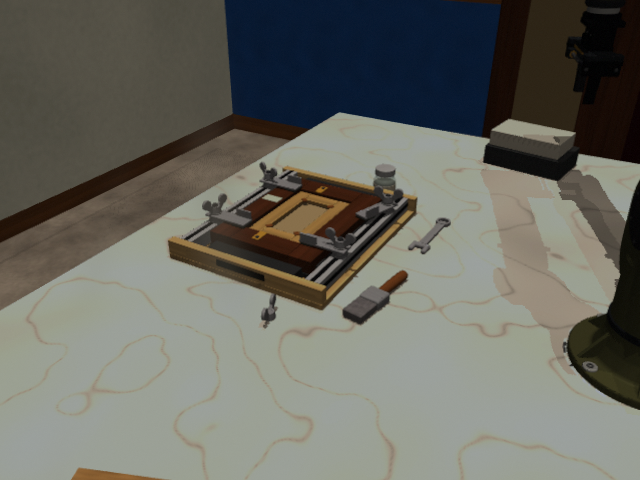

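The scene view shows the near rail from (322,210) to (205,335). The clip at about (310,245) lies square; the one at about (250,297) is swung away, so it is the open one.

```bash
python3 - <<'E'
from h import *
c=onz('scene',[[322,211],[438,287],[328,437],[205,335]],.042);print(c.round(3))
print(onz('scene',[[236,299],[297,237]],.09).round(3), onz('scene',[[272,290]],.06))
im=cv2.imread('pics/scene0.png')[200:350,190:390];cv2.imwrite('pics/sc.png',cv2.resize(im,None,fx=4,fy=4,interpolation=2))
st=get_state();print(cv2.Rodrigues(st['tool_rot'])[0].round(3)); print(np.array(camera_info('wrist')['tool_from_camera']).round(3),camera_info('wrist')['intrinsics'])
E
```

```text
[[ 0.508  0.123  0.042]
 [ 0.849  0.118  0.042]
 [ 0.842 -0.297  0.042]
 [ 0.506 -0.293  0.042]]
[[ 0.521 -0.2    0.09 ]
 [ 0.527  0.002  0.09 ]] [[ 0.55750913 -0.12707208  0.06      ]]
[[-0.001  0.361 -0.932]
 [ 0.002 -0.932 -0.361]
 [-1.    -0.002  0.   ]]
[[-0.    -0.273  0.962 -0.162]
 [ 1.    -0.001  0.     0.001]
 [ 0.001  0.962  0.273 -0.077]
 [ 0.     0.     0.     1.   ]] [[388.61072152   0.         320.47361484]
 [  0.         388.61072152 231.46789706]
 [  0.           0.           1.        ]]
```

View pics/sc.png

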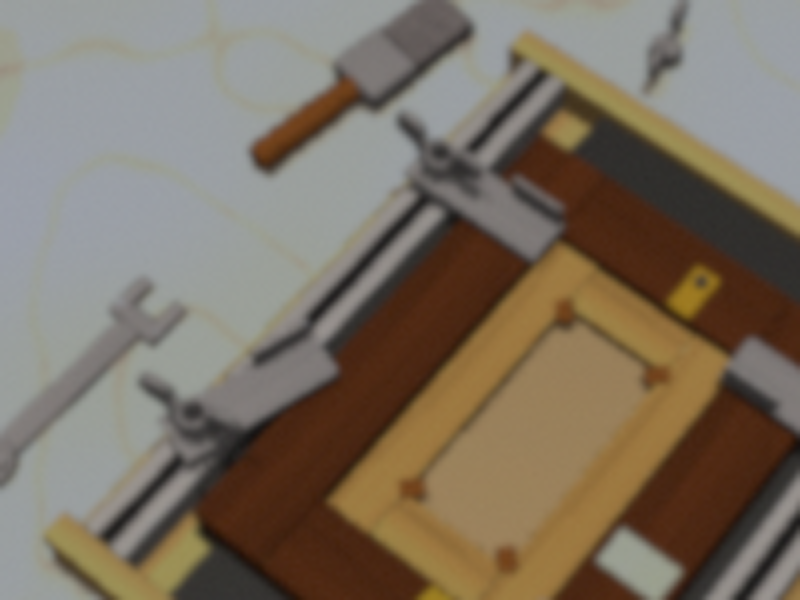

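The crop shows the open clip: its stud is at about (236,303) full-image px, and its plate is swung 60° counter-clockwise. I'm bringing the wrist camera over it.

Emit:
{"method": "jog_arm", "body": {"claw": [0,0,0,0,0], "xyz": [[-30,-277,-434],[-30,-277,-434],[-30,-277,-434],[-30,-277,-434],[-30,-277,-434]], "roll": [0,0,0,0,0]}}

```text
time: 0.6
position: [0.3831, -0.4028, 0.2366]
tool_rot: [2.02, 0.38, -2.021]
ft_force: [1.7, -0.4, 0.2]
grip_width: 0.632
```

```bash
cat > mv.py <<'E'
import sys
from h import *
# world target -> tool shift (mm) and roll(deg) to tool y = -world y
t=np.array([float(a) for a in sys.argv[1:4]]);s=get_state();R=cv2.Rodrigues(s['tool_rot'])[0]
y=np.array([0,-1,0]);print('pos',s['position'].round(4),'t',round(s['time'],2),'F',s['ft_force'].round(1))
print('shift',(R.T@(t-s['position'])*1000).round(1),'roll',np.degrees(np.arctan2(y@R[:,2],y@R[:,1])).round(2),'q',s['joint_positions'].round(2))
E
python3 mv.py .54 -.19 .25
```

```text
pos [ 0.3831 -0.4028  0.2366] t 0.6 F [ 1.7 -0.4  0.2]
shift [ -13.2 -141.7 -223.2] roll 21.18 q [ 0.97  0.13 -0.22  1.66  0.03  1.36 -0.46]
```

Emit:
{"method": "jog_arm", "body": {"claw": [0,0,0,0,0], "xyz": [[-13,-142,-223],[-13,-142,-223],[-13,-142,-223],[-13,-142,-223],[-13,-142,-223]], "roll": [21.2,21.2,21.2,21.2,21.2]}}

```text
time: 1.1
position: [0.5253, -0.2086, 0.2484]
tool_rot: [-2.219, -0.001, 2.222]
ft_force: [1.8, -0.3, 0.4]
grip_width: 0.175
```

Emit:
{"method": "jog_arm", "body": {"claw": [0,0], "xyz": [[0,0,-13],[0,0,-13]], "roll": [0,0]}}

```text
time: 1.3
position: [0.5398, -0.2064, 0.2479]
tool_rot: [2.219, 0.008, -2.222]
ft_force: [-0.3, 0.2, -0.4]
grip_width: 0.033
```

```bash
python3 mv.py .54 -.19 .25; python3 - <<'E'
from h import *
s,im,d=snap('wrist','w1.png');np.save('w1d.npy',d)
E
```

```text
pos [ 0.5398 -0.2064  0.2479] t 1.3 F [-0.3  0.2 -0.4]
shift [ -2.1 -16.4  -0.2] roll 0.24 q [ 0.67  0.18 -0.4   1.59  0.07  1.39 -1.3 ]
```

View pics/w1.png

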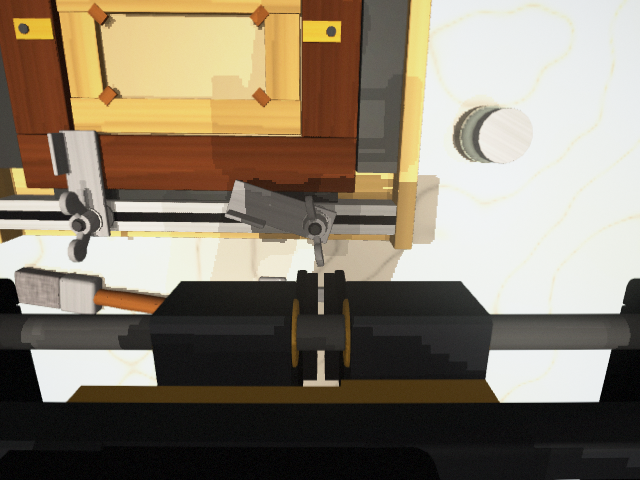

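The wrist view shows the open stud top at about (315,229), with wing tips at about (308,198) and (320,263). The plate tip is at about (232,200), and the fastened stud is at (86,224).

```bash
python3 - <<'E'
from h import *
s=get_state();d=np.load('w1d.npy')
print('stud',onz('wrist',[[315,229],[86,224]],.08,s).round(4))
for uv in([308,200],[320,259],[77,200]): 
    print(uv,'depth->',end=' ');z=d[uv[1],uv[0]];o,r=ray('wrist',[uv],s);print((o+r*z).round(4))
print('plate corner',onz('wrist',[[236,181],[226,218]],.06,s).round(4))
im=cv2.imread('pics/w1.png')[160:280,210:360];cv2.imwrite('pics/w1c.png',cv2.resize(im,None,fx=5,fy=5,interpolation=2))
# depth wing tops
o,r=ray('wrist',[[u,v] for v in range(185,275) for u in range(285,345)],s)
P=o+r*d[185:275,285:345].reshape(-1,1);q=P[P[:,2]>.088];print(len(q),np.percentile(P[:,2],[50,90,97,99,99.8]).round(4),q.mean(0).round(4))
c,ax=q[:,:2].mean(0),np.linalg.svd(q[:,:2]-q[:,:2].mean(0))[2][0] if len(q) else 0;print(c,ax,np.degrees(np.arctan2(ax[1],ax[0])))
E
```

```text
stud [[ 0.5231 -0.2039  0.08  ]
 [ 0.5276 -0.0013  0.08  ]]
[308, 200] depth-> [[ 0.5517 -0.1984  0.093 ]]
[320, 259] depth-> [[ 0.501  -0.2083  0.0964]]
[77, 200] depth-> [[0.5485 0.0053 0.0763]]
plate corner [[ 0.5625 -0.1323  0.06  ]
 [ 0.5281 -0.1209  0.06  ]]
488 [0.0421 0.0809 0.0973 0.2518 0.4099] [ 0.537  -0.205   0.1522]
[ 0.53704289 -0.20503628] [-0.99994293 -0.01068305] -179.38789469573712
```

View pics/w1c.png

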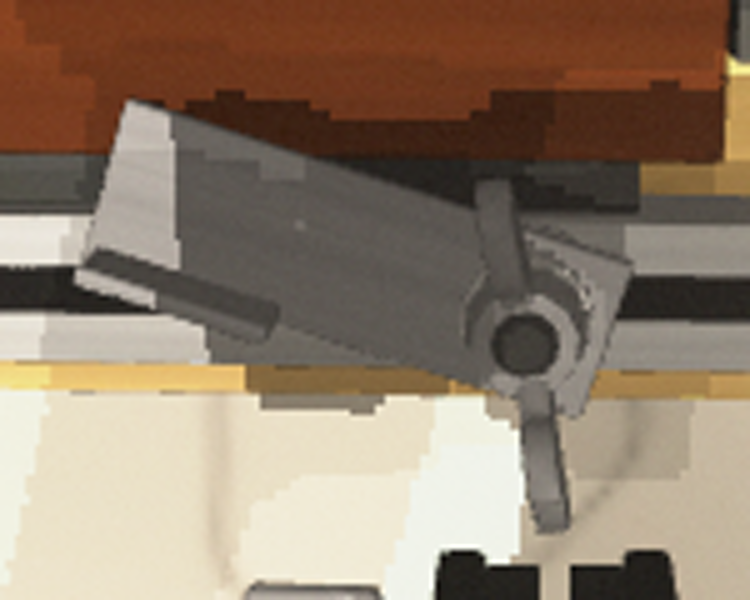

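Emit:
{"method": "jog_arm", "body": {"claw": [0,0,0,0,0], "xyz": [[0,-76,50],[0,-76,50],[60,-76,50],[110,-76,50],[150,-76,50]], "roll": [0,0,0,0,0]}}

```text
time: 1.85
position: [0.4865, -0.135, 0.097]
tool_rot: [-2.218, 0.004, 2.222]
ft_force: [0.9, -0.3, -0.2]
grip_width: -0.001
```

```bash
python3 mv.py .49 -.13 .066; cat > arc.py <<'E'
# waypoints (tool shift from present pose): r, lateral offset, angles(world deg), z, side
import sys
from h import *
S=np.array([.5231,-.2039])
def arc(r,off,angs,z):
    s=get_state();R=cv2.Rodrigues(s['tool_rot'])[0];o=[]
    for a in np.radians(angs):
        u=np.array([np.cos(a),np.sin(a)]);n=np.array([-u[1],u[0]]);p=S+r*u+off*n
        o.append((R.T@(np.array([*p,z])-s['position'])*1000).round().astype(int).tolist())
    print('t',round(s['time'],2),'pos',s['position'].round(4),'F',s['ft_force'].round(1));print(o)
if __name__=='__main__':
    a=[float(x) for x in sys.argv[1:]];arc(a[0],a[1],a[3:],a[2])
E
python3 arc.py .063 .028 .066 74 64 54 44 34 24 14 5 -1
```

```text
pos [ 0.4865 -0.135   0.097 ] t 1.85 F [ 0.9 -0.3 -0.2]
shift [31.  -5.  -3.5] roll -0.18 q [ 0.63  0.14 -0.44  1.94  0.07  1.07 -1.41]
t 1.85 pos [ 0.4865 -0.135   0.097 ] F [ 0.9 -0.3 -0.2]
[[31, 1, -27], [31, 0, -39], [31, 1, -51], [31, 5, -63], [31, 10, -73], [31, 17, -83], [31, 26, -91], [31, 35, -97], [31, 42, -100]]
```

Emit:
{"method": "jog_arm", "body": {"claw": [0,0,0,0,0], "xyz": [[31,-2,-3],[31,-2,-3],[31,0,-20],[31,0,-33],[31,1,-45]], "roll": [0,0,0,0,0]}}

```text
time: 2.35
position: [0.5323, -0.1375, 0.0674]
tool_rot: [-2.219, 0.007, 2.221]
ft_force: [-1.7, -0.1, 0.9]
grip_width: 0.003
```

```bash
python3 arc.py .063 .027 .066 60 50 40 30 20 10 4 -1
```

```text
t 2.35 pos [ 0.5323 -0.1375  0.0674] F [-1.7 -0.1  0.9]
[[1, -2, 1], [1, 1, -11], [1, 5, -22], [1, 11, -32], [1, 19, -41], [1, 29, -48], [1, 35, -52], [1, 40, -54]]
```

Emit:
{"method": "jog_arm", "body": {"claw": [0,0,0,0,0], "xyz": [[1,0,-11],[1,5,-22],[1,11,-32],[1,19,-41],[1,29,-48]], "roll": [0,0,0,0,0]}}

```text
time: 2.85
position: [0.5811, -0.1671, 0.0664]
tool_rot: [-2.219, 0.006, 2.221]
ft_force: [-0.6, 0.8, -0.2]
grip_width: 0.002
```

```bash
python3 arc.py .063 .027 .066 10 4 -1 -3; python3 -c "
from h import *
snap('wrist','w2.png')"
```

```text
t 2.85 pos [ 0.5811 -0.1671  0.0664] F [-0.6  0.8 -0.2]
[[0, -1, 1], [0, 5, -3], [0, 11, -6], [0, 13, -6]]
```

View pics/w2.png

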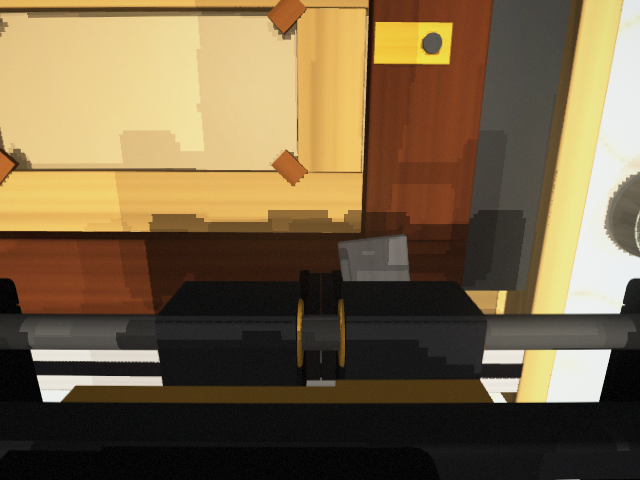

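The view from the tool shows the plate end at (340–408, 240), about 8–10° from square, with the finger on its tab. I'll finish the push, back off and rise.

Emit:
{"method": "jog_arm", "body": {"claw": [0,0,0,0,0], "xyz": [[0,7,-4],[0,11,-6],[0,12,-6],[0,12,-6],[0,0,-6]], "roll": [0,0,0,0,0]}}

```text
time: 3.4
position: [0.5876, -0.1719, 0.0665]
tool_rot: [-2.22, 0.016, 2.218]
ft_force: [-0.8, -0.5, -0.4]
grip_width: 0.007
```

Emit:
{"method": "jog_arm", "body": {"claw": [0,0,0,0,0], "xyz": [[-50,-15,0],[-100,0,20],[-140,20,45],[-140,20,45],[-140,20,45]], "roll": [0,0,0,0,0]}}

```text
time: 3.9
position: [0.5426, -0.1912, 0.2086]
tool_rot: [-2.224, 0.02, 2.214]
ft_force: [0.4, 0.2, -0.7]
grip_width: 0.007
```

```bash
python3 - <<'E'
from h import *
s,im,d=snap('wrist');np.save('w3d.npy',d)
print(s['position'].round(4),s['time'],s['ft_force'].round(1))
u,v=px('wrist',[[.5231,-.2039,.08]],s)[0];print(u,v)
a,b=int(v)-70,int(u)-75
im=im[max(a,0):a+120,b:b+150];cv2.imwrite('pics/w3c.png',cv2.resize(im[:,:,::-1],None,fx=5,fy=5,interpolation=2));print('crop origin',b,a)
E
```

```text
[ 0.5426 -0.1912  0.2086] 3.9 [ 0.4  0.2 -0.7]
335.41570051803444 248.7185607408507
crop origin 260 178
```

View pics/w3c.png

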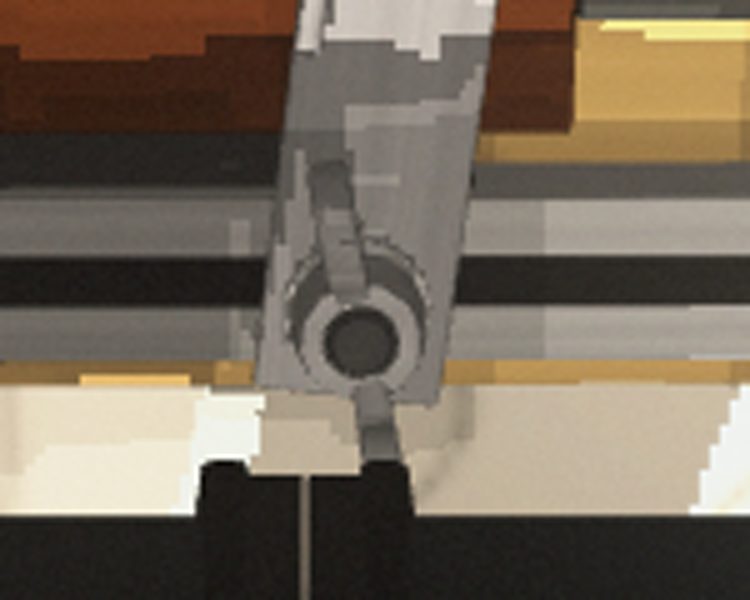

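The plate is now nearly square, about -5°. The nut's far wing points about 10° CCW of +x, and the stud top at (332,246) refines its position to (0.524, -0.203). Next I lower the shut fingertip beside the far wing on its CCW side.

```bash
sed -i 's/S=np.array.*/S=np.array([.524,-.203])/' arc.py; python3 arc.py .022 .015 .105 40 ; python3 arc.py .022 .015 .085 40
```

```text
t 3.95 pos [ 0.5423 -0.19    0.2066] F [ 0.7 -0.7 -0.7]
[[102, -13, 11]]
t 3.95 pos [ 0.5423 -0.19    0.2066] F [ 0.7 -0.7 -0.7]
[[122, -13, 11]]
```

Emit:
{"method": "jog_arm", "body": {"claw": [0,0,0,0,0], "xyz": [[40,-13,11],[80,-13,11],[112,-13,11],[121,-13,11],[121,-13,11]], "roll": [0,0,0,0,0]}}

```text
time: 4.45
position: [0.5302, -0.1756, 0.0829]
tool_rot: [-2.215, 0.011, 2.222]
ft_force: [0.5, 0.4, 0.7]
grip_width: 0.005
```

```bash
python3 arc.py .022 .013 .085 20 0 -20 -40 -60
```

```text
t 4.45 pos [ 0.5302 -0.1756  0.0829] F [0.5 0.4 0.7]
[[-2, 8, -10], [-2, 14, -16], [-2, 23, -19], [-2, 31, -19], [-2, 40, -16]]
```

Emit:
{"method": "jog_arm", "body": {"claw": [0,0,0,0,0], "xyz": [[-2,8,-10],[-2,14,-16],[-2,23,-19],[-2,31,-19],[-2,40,-16]], "roll": [0,0,0,0,0]}}

```text
time: 4.95
position: [0.5466, -0.2167, 0.0855]
tool_rot: [-2.217, 0.011, 2.22]
ft_force: [0.6, 0.4, -0.2]
grip_width: 0.006
```

```bash
python3 arc.py .022 .013 .085 -60 -80 -100 -120 -140 -160
```

```text
t 4.95 pos [ 0.5466 -0.2167  0.0855] F [ 0.6  0.4 -0.2]
[[1, -1, 0], [1, 6, 6], [1, 10, 14], [1, 12, 22], [1, 11, 31], [1, 6, 39]]
```

Emit:
{"method": "jog_arm", "body": {"claw": [0,0,0,0,0], "xyz": [[1,6,6],[1,10,14],[1,12,22],[1,11,31],[1,6,39]], "roll": [0,0,0,0,0]}}

```text
time: 5.45
position: [0.5064, -0.223, 0.0847]
tool_rot: [-2.216, 0.013, 2.22]
ft_force: [1.0, -0.6, -0.2]
grip_width: 0.002
```

```bash
python3 arc.py .022 .013 .085 -160 -180 -200 -220 -240 -260; python3 - <<'E'
from h import *
for n in('scene','side'):
    s,im,d=snap(n);u,v=px(n,[[.524,-.203,.08]])[0].astype(int);im=im[v-35:v+35,u-45:u+45,::-1];cv2.imwrite('pics/%s1.png'%n,cv2.resize(im,None,fx=5,fy=5,interpolation=2))
cv2.imwrite('pics/pair1.png',cv2.resize(np.hstack([cv2.imread('pics/scene1.png'),cv2.imread('pics/side1.png')]),(800,311)))
E
```

```text
t 5.45 pos [ 0.5064 -0.223   0.0847] F [ 1.  -0.6 -0.2]
[[0, 0, -1], [0, -7, 4], [0, -15, 8], [0, -24, 8], [0, -32, 5], [0, -39, -1]]
```

View pics/pair1.png

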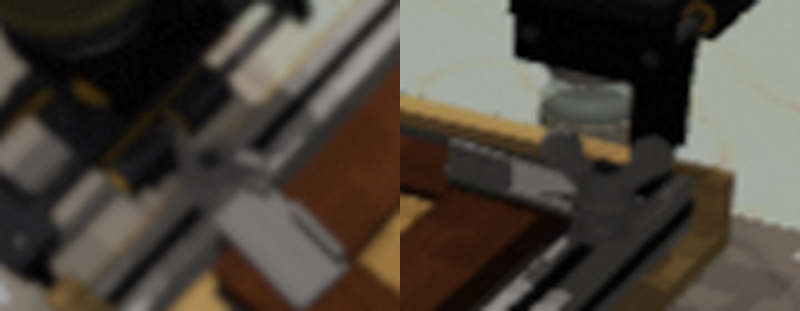

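The side crop shows the wings at about (565,155) and (655,155) with the finger behind the near one, so the nut follows. I'll continue.

Emit:
{"method": "jog_arm", "body": {"claw": [0,0,0,0,0], "xyz": [[0,-7,4],[0,-15,8],[0,-24,8],[0,-32,5],[0,-39,-1]], "roll": [0,0,0,0,0]}}

```text
time: 6.05
position: [0.507, -0.1812, 0.0843]
tool_rot: [-2.214, 0.01, 2.224]
ft_force: [-0.9, -2.1, -0.9]
grip_width: 0.003
```

```bash
python3 arc.py .022 .013 .085 -260 -280 -300 -320 -340 -360
```

```text
t 6.05 pos [ 0.507  -0.1812  0.0843] F [-0.9 -2.1 -0.9]
[[-1, 2, 0], [-1, -2, -8], [-1, -4, -17], [-1, -3, -26], [-1, 2, -33], [-1, 8, -39]]
```

Emit:
{"method": "jog_arm", "body": {"claw": [0,0,0,0,0], "xyz": [[-1,-2,-8],[-1,-4,-17],[-1,-3,-26],[-1,2,-33],[-1,8,-39]], "roll": [0,0,0,0,0]}}

```text
time: 6.55
position: [0.5471, -0.1897, 0.085]
tool_rot: [-2.215, 0.009, 2.223]
ft_force: [-0.8, 2.2, 0.2]
grip_width: 0.005
```

```bash
python3 arc.py .022 .013 .085 -360 -375 -390 -405 -420 -435
```

```text
t 6.55 pos [ 0.5471 -0.1897  0.085 ] F [-0.8  2.2  0.2]
[[0, 0, 1], [0, 6, -2], [0, 13, -3], [0, 20, -2], [0, 26, 1], [0, 31, 5]]
```

Emit:
{"method": "jog_arm", "body": {"claw": [0,0,0,0,0], "xyz": [[0,6,-2],[0,13,-3],[0,20,-2],[0,26,1],[0,31,5]], "roll": [0,0,0,0,0]}}

```text
time: 7.05
position: [0.5416, -0.2218, 0.0853]
tool_rot: [-2.215, 0.01, 2.222]
ft_force: [0.9, -0.3, -0.8]
grip_width: 0.006
```

```bash
python3 arc.py .022 .013 .085 -435 -450 -465 -480 -495 -510
```

```text
t 7.05 pos [ 0.5416 -0.2218  0.0853] F [ 0.9 -0.3 -0.8]
[[0, -1, -1], [0, 3, 5], [0, 6, 11], [0, 7, 17], [0, 6, 24], [0, 4, 30]]
```

Emit:
{"method": "jog_arm", "body": {"claw": [0,0,0,0,0], "xyz": [[0,3,5],[0,6,11],[0,7,17],[0,6,24],[0,4,30]], "roll": [0,0,0,0,0]}}

```text
time: 7.55
position: [0.5108, -0.2257, 0.0855]
tool_rot: [-2.215, 0.011, 2.223]
ft_force: [0.9, -0.2, -0.9]
grip_width: 0.007
```

```bash
python3 arc.py .022 .013 .085 -510 -525 -540 -555 -570 -585
```

```text
t 7.55 pos [ 0.5108 -0.2257  0.0855] F [ 0.9 -0.2 -0.9]
[[0, 0, -1], [0, -4, 5], [0, -10, 9], [0, -16, 11], [0, -22, 12], [0, -29, 12]]
```

Emit:
{"method": "jog_arm", "body": {"claw": [0,0,0,0,0], "xyz": [[0,-4,5],[0,-10,9],[0,-16,11],[0,-22,12],[0,-29,12]], "roll": [0,0,0,0,0]}}

```text
time: 8.05
position: [0.4998, -0.2103, 0.0861]
tool_rot: [2.22, -0.039, -2.213]
ft_force: [6.0, -36.5, -14.3]
grip_width: 0.006
```

```bash
python3 arc.py .022 .013 .085 -585 -600 -615 -630 -645 -660;  python3 - <<'E'
from h import *
for n in('scene','side'):
    s,im,d=snap(n);u,v=px(n,[[.524,-.203,.08]])[0].astype(int);im=im[v-35:v+35,u-45:u+45,::-1];cv2.imwrite('pics/%s2.png'%n,cv2.resize(im,None,fx=5,fy=5,interpolation=2))
cv2.imwrite('pics/pair2.png',cv2.resize(np.hstack([cv2.imread('pics/scene2.png'),cv2.imread('pics/side2.png')]),(800,311)))
E
```

```text
t 8.05 pos [ 0.4998 -0.2103  0.0861] F [  6.  -36.5 -14.3]
[[1, -14, 1], [1, -20, -2], [1, -25, -6], [1, -29, -11], [0, -32, -17], [0, -33, -24]]
```

View pics/pair2.png

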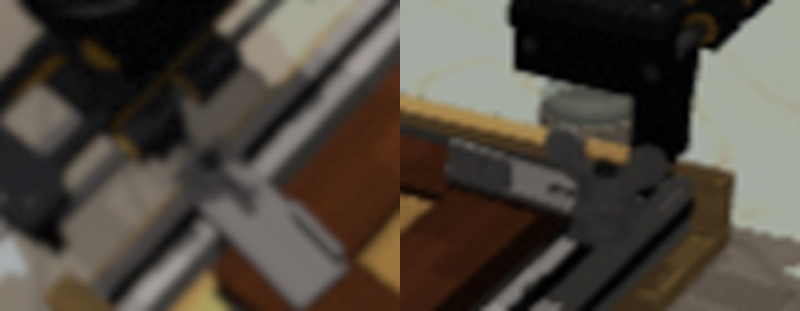

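The force jumped to 36 N with the finger stalled on the wing, so the nut is at its stop. I'll back off, rise and look.

Emit:
{"method": "jog_arm", "body": {"claw": [0,0,0,0,0], "xyz": [[0,3,2],[0,15,4],[-50,15,4],[-100,0,-20],[-125,-15,-43]], "roll": [0,0,0,0,0]}}

```text
time: 8.65
position: [0.5428, -0.1937, 0.2139]
tool_rot: [2.224, -0.042, -2.213]
ft_force: [0.6, -0.1, 0.0]
grip_width: 0.007
```

Emit:
{"method": "jog_arm", "body": {"claw": [0,0], "xyz": [[-3,0,0],[-3,0,0]], "roll": [0,0]}}

```text
time: 8.85
position: [0.5436, -0.192, 0.2179]
tool_rot: [2.224, -0.038, -2.21]
ft_force: [-0.6, 0.4, -1.0]
grip_width: 0.003
```

```bash
python3 - <<'E'
from h import *
s,im,d=snap('wrist','w4.png');np.save('w4d.npy',d)
print(s['position'].round(4),s['time'],s['ft_force'].round(1))
u,v=px('wrist',[[.524,-.203,.08]],s)[0];a,b=int(v)-100,int(u)-75
im=im[a:a+150,b:b+150];cv2.imwrite('pics/w4c.png',cv2.resize(im[:,:,::-1],None,fx=4,fy=4,interpolation=2));print('crop origin',b,a)
def tops(f,st,S,w):
    D=np.load(f);u,v=px('wrist',[[*S,.09]],st)[0].astype(int)
    V,U=np.mgrid[v-60:v+45,u-45:u+45];o,r=ray('wrist',np.c_[U.ravel(),V.ravel()],st);P=o+r*D[V,U].reshape(-1,1)
    g=(np.hypot(*(P[:,:2]-S).T)<.036)&(P[:,2]>.086)&(P[:,2]<.11);return np.percentile(P[g,2],[50,90,98]).round(4),g.sum()
print(tops('w4d.npy',s,np.array([.524,-.203]),0),tops('w4d.npy',s,np.array([.5276,-.0003]),0))
E
```

```text
[ 0.5436 -0.192   0.2179] 8.85 [-0.6  0.4 -1. ]
crop origin 255 145
(array([0.0919, 0.094 , 0.0946]), np.int64(281)) (array([0.091 , 0.0937, 0.0945]), np.int64(605))
```

View pics/w4c.png

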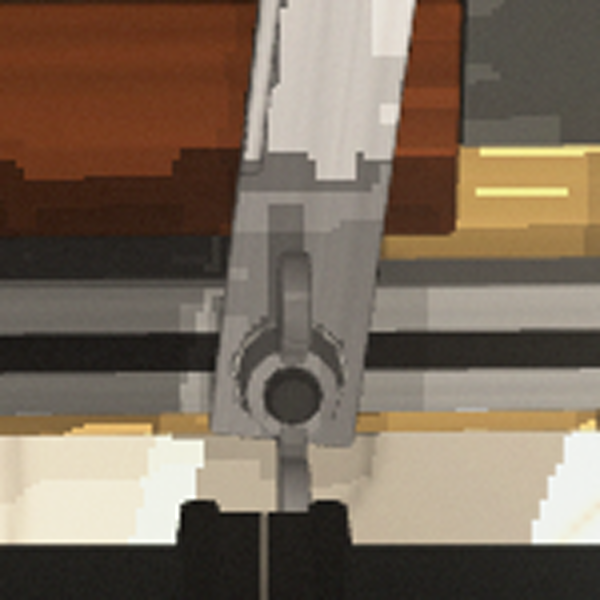

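The wing tops match the fastened clip's (94.6 vs 94.5 mm), and the wings lie where the finger stalled. I'll check the plate angle numerically from its edges before handing in.

```bash
python3 - <<'E'
from h import *
s=get_state();f=lambda x,y:[255+x/4,145+y/4]
P=onz('wrist',[f(213,430),f(240,180),f(355,440),f(398,120)],.059,s)
for a,b in((0,1),(2,3)):
    v=P[b]-P[a];print(np.degrees(np.arctan2(v[1],v[0])).round(1))
R=onz('wrist',[f(0,335),f(600,330)],.042,s);v=R[0]-R[1];print('across-rail dir',np.degrees(np.arctan2(v[1],v[0]))-90)
s0=cv2.imread('pics/scene0.png');_,im,_=snap('scene');d=cv2.absdiff(s0,np.ascontiguousarray(im[:,:,::-1])).max(2)
for n,(u,v,r) in dict(brush=(282,220,22),wrench=(207,297,15),jar=(215,392,15),spare=(357,210,10),tight=(312,245,14),frame=(345,340,10)).items(): print(n,np.percentile(d[v-r:v+r,u-r:u+r],98))
E
```

```text
-7.2
-7.2
across-rail dir -0.7110569465396281
brush 135.0
wrench 124.0
jar 25.0
spare 25.0
tight 22.0
frame 24.0
```

```bash
python3 -c "
from h import *
print(order.close_job(),get_state()['time'])"
```

```text
the job is handed in; nothing more can be done
the job is handed in; nothing more can be done
```

The undone clip is closed and its wing nut is screwed down to its stop. I handed the job in about 9 s into the 64 s allowed; no verdict is reported.

**What I did:** I pushed the plate round by its tab with the shut fingertip. I then turned the nut about 1.6 turns clockwise, with one fingertip going round behind a wing. The nut stopped turning with 36 N on the finger, so I backed off clear.

**Last checks:**
- **Plate:** about -6.5° (-0.11 rad) from square, within the 0.3 rad limit but not exactly square.
- **Nut:** wing tops measured 94.6 mm, against 94.5 mm on the fastened clip. Depth is too coarse to resolve 0.3 rad, so the stall is the main evidence that it is seated.
- **Left in place:** the fastened clip, picture, jar and spare nut looked unchanged in the before/after images.
- **Check that disagreed:** the image comparison showed large differences at the brush and wrench. I put this down to the arm and its shadow over them, because the tool never came lower than 66 mm. I did not confirm it with a separate view.

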